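# Load the serving tray with forks and put the crock away

## Task

Slide the empty round tray along the worktop onto the big cork mat, then pull every fork out of the crock and lay it down flat inside the tray. When the crock is empty, slide it onto the small cork mat; at the end tray and crock stand centred on their mats with all the forks in the tray. Tray and crock are only to be slid, never lifted or tipped, and the other things are to stay where they are.

Things in the scene. Friction and masses are not known exactly. Their poses are not given: they have to be found in the camera images.
- tray: Round pale wooden tray with a raised rim, 236 mm across at the rim (radius 118), 216 mm at the foot, 32 mm high, rim wall 5 mm, inner floor 6 mm above the worktop, inner floor radius about 108 mm; 0.4 to 0.85 kg, loose. Origin: centre of its underside; z up, yaw has no meaning.
- tray_mat: Big round cork mat, 260 mm across, 1 mm thick, flush: things slide onto it without a step. Fixed. Origin: its centre. The tray belongs here.
- crock: White ceramic cutlery crock, 144 mm across (radius 72), 84 mm high, 0.64 to 0.92 kg, loose. Its steel insert (top 80 mm up) has four slots, each 20 by 32 mm, floor 20 mm up, centred 34 mm from the axis along the crock's own +x, +y, -x and -y; each holds at most one fork, which may lean about 15 degrees. Origin: centre of its underside; z up.
- crock_mat: Small round cork mat, 170 mm across, 1 mm thick, flush: things slide onto it without a step. Fixed. Origin: its centre. The emptied crock belongs here.
- fork_1: Steel table fork, 205 mm long, 50 g; may be absent. Origin: between its tine tips; z along the fork, handle end at z = 205; y across its width, x out of its upper side. It starts upright in a slot, handle up, its end about 225 mm above the worktop. Handle near its end (z 165 to 200): 16 mm wide (y), 4 mm thick, centred at x = -6 to -2; neck 11 mm wide; tines 26 mm wide; it is arched along its length, x from -8 to 8, neck highest.
- fork_2: Another steel table fork just like fork_1; may be absent.
- fork_3: Another steel table fork just like fork_1; may be absent.
- fork_4: Another steel table fork just like fork_1; may be absent.
- fork_1_mid (a point): The middle of fork_1: half-way along it (102 mm from the tine tips).
- fork_2_mid (a point): The middle of fork_2: half-way along it (102 mm from the tine tips).
- fork_3_mid (a point): The middle of fork_3: half-way along it (102 mm from the tine tips).
- fork_4_mid (a point): The middle of fork_4: half-way along it (102 mm from the tine tips).
- tin_b: Bystander, leave alone: tin with gold rim and lid, 75 mm across, 110 mm high, at the back. Origin: centre of its underside.
- tin_a: Bystander, leave alone: tin, blue-green wrapper, 75 mm across, 110 mm high, at the back. Origin: centre of its underside.
- salt: Bystander, leave alone: salt mill, 44 mm across, 90 mm high, at the left. Origin: centre of its underside.
- jar: Bystander, leave alone: glass jar with red lid, 60 mm across, 86 mm high, at the right. Origin: centre of its underside.
- tape: Bystander, leave alone: roll of tape lying flat, 100 mm across, 25 mm high, at the right. Origin: centre of its underside.

How it is judged:
By the outcome, as a careful person would: the job done as asked, in the order asked, and still so for the second after the job is handed in, with the robot touching nothing.
Of fork_1, fork_2, fork_3, fork_4 only 3 to 4 are there at a start; the rules pass over those that are not, and their reading is None.
At some moment in a run one of tray may be knocked a few centimetres aside while the robot is not near it.
Once in a run the grip may slacken for a moment while it holds something.
It also fails if it takes over 210 s, if anything falls off the work surface, if the arm or the gripper's body presses on something with over 40 N, if the wrist force passes 120 N, or if a joint passes its speed limit or range.

## Robot

A 6-joint arm with a two-finger parallel gripper is mounted at the origin on a cart in front of the work surface, level with it; the furniture and walls round the work are solid. World frame = base frame: x ahead of the robot, y to its left, z up, the work surface at z = 0. Lengths are in m, angles in degrees, forces in N, time in s.
With the tool pointing down it reaches from about 0.325 to 0.85 m from the base axis. Payload 15.5 kg.
Tool frame: the origin (TCP) lies midway between the tips of the shut fingers; the grasp point (between the pads) lies 19 mm behind it; y points along the fingers, x is the direction in which the jaws open and shut, and the axes are right-handed (so a half turn about y gives the same grasp; the last joint's range is limited). The gripper opens to 91 mm and grips with 3 to 60 N. Pads are 32 mm wide; open, the fingers measure 118 mm over their backs; the gripper's body (76 mm by 178 mm) begins 60 mm behind the grasp point.
Start: joints at [-77.951, 28.281, 77.091, -0, 74.628, -5.472], TCP at [0.188, -0.596, 0.214] pointing down, gripper open.
Joint ranges: [-166.48, 166.48], [-47.26, 123.95], [12.59, 153.08], [-70.14, 250.14], [6.76, 159.57], [-176.63, 176.63]. Speed limits (degrees/s): [108.29, 108.29, 147.25, 172.46, 172.46, 172.46].

## Interface

Orientations are given as a 3x3 rotation matrix whose columns are the frame's x, y, z axes.
In Python, from bench import ctrl gives the robot as it stands. The module is installed in compiled form; this text tells all that it offers. Calls block until the motion is done:
- ctrl.goto(position, orientation): joint-space move of the TCP to a pose.
- ctrl.move_l(position, vel=0.15, ori=None, contact_N=None): straight line of the TCP; ori=None keeps the orientation; vel is the mean speed in m/s. With contact_N (N) it stops when the force on the tool has changed by that much, and returns True; else False.
- ctrl.movej(angles): joint-space move.
- ctrl.command_gripper(opening): opening from 0.0 (shut) to 1.0 (fully open); the grip force is fixed at half the most; returns when the fingers have stopped.
- ctrl.sleep(seconds).
- ctrl.ik(position, orientation): joint angles nearest the present ones, or None.
- ctrl.read_camera(name): name is "scene" or "top"; returns the picture (400x640x3 uint8, blue, green, red); there is no depth.
- ctrl.camera_params(name): a dict with "fx", "fy", "cx", "cy" (pixels), "D" ([k1, k2, p1, p2, k3] as OpenCV has them; the pictures are not rectified), "pose" (4x4, takes a point from camera to world coordinates). Camera axes: x right, y up, looking along -z (the intrinsics and any distortion apply to the point x, -y, -z); pixel columns grow to the right and rows downward; lengths in m; the calibration is good to about 2 mm. A picture is of the moment at which its call begins. camera_params takes no time and is no camera call.
A pose or a line that the arm cannot do raises ctrl.MotionError and nothing moves.
- ctrl.sign_off(): hands the job in, once; it reports no verdict.
Readings, each from a call of its own:
- ctrl.current_t(): time.
- ctrl.current_q(): joint angles.
- ctrl.current_dq(): joint speeds.
- ctrl.current_effort(): joint torques, N m.
- ctrl.current_tool_pos(): TCP position.
- ctrl.current_eef_rot(): TCP orientation.
- ctrl.current_contact_force(): force on the tool from outside, world axes, zero at the start.
- ctrl.current_wrist_torque(): the same for the moment, N m.
- ctrl.current_grip_width(): opening from 0.0 (shut) to 1.0 (fully open).
Only numpy, scipy, OpenCV 4.12 (cv2) and the standard library are available. Lean on these libraries where they do the work, as an engineer would, in place of code of your own. Each camera call takes 0.05 s, during which the arm holds its last target. There are 200 camera calls.

## Working session

There is one attempt and no reset: what is moved stays moved. The work goes in short steps, each a Python script; the robot and the scene stay as the last script left them, time stands still between calls to the robot, and variables do not carry over. Pictures are saved under pics/ and viewed, about 12 in all and at most 16, crops included, and the job is handed in when it is done.

```bash
mkdir -p pics; python3 - <<'E'
from bench import ctrl
import cv2,numpy as np
np.set_printoptions(precision=4,suppress=True)
for n in("scene","top"):
    cv2.imwrite(f"pics/{n}0.png",ctrl.read_camera(n)); print(n,ctrl.camera_params(n))
print(ctrl.current_t(),ctrl.current_eef_rot())
E
```

```text
scene {'fx': 466.6763774221509, 'fy': 466.6763774221509, 'cx': 320.5284604350924, 'cy': 197.58498523143143, 'D': array([-0.0315,  0.    ,  0.    ,  0.    ,  0.    ]), 'pose': array([[-0.4432,  0.5565, -0.7028, -0.2344],
       [-0.8962, -0.2911,  0.3347,  0.4006],
       [-0.0183,  0.7782,  0.6278,  0.8243],
       [ 0.    ,  0.    ,  0.    ,  1.    ]])}
top {'fx': 499.09491576615284, 'fy': 499.09491576615284, 'cx': 314.64790351241123, 'cy': 195.84274292665816, 'D': array([-0.015,  0.   ,  0.   ,  0.   ,  0.   ]), 'pose': array([[-0.0319,  0.9783, -0.2048,  0.2957],
       [-0.9995, -0.031 ,  0.0076,  0.0135],
       [ 0.0011,  0.2049,  0.9788,  1.5135],
       [ 0.    ,  0.    ,  0.    ,  1.    ]])}
0.1 [[ 0.3011 -0.0002  0.9536]
 [-0.9536  0.0011  0.3011]
 [-0.0011 -1.      0.0001]]
```

View pics/scene0.png

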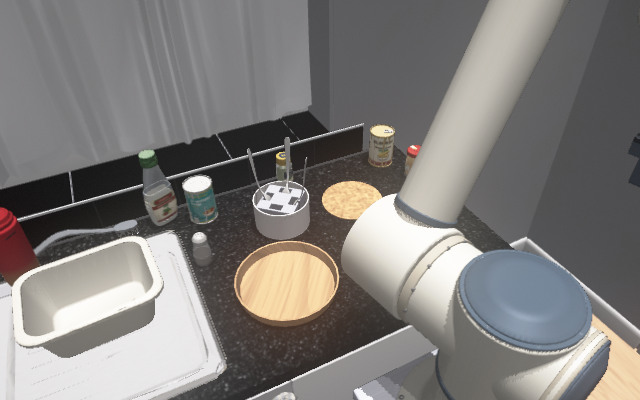

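View pics/top0.png

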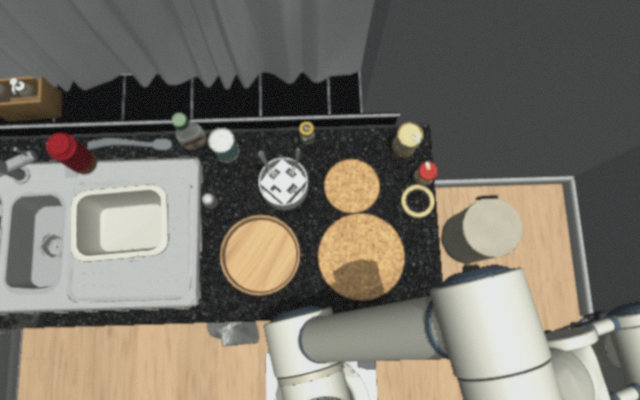

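Top view shows the tray at about (260,255), the tray mat at (361,256), the crock at (285,183) and the crock mat at (352,186). Next I'll measure these and zoom in on the crock.

```bash
cat > h.py <<'E'
from bench import ctrl
import cv2,numpy as np
np.set_printoptions(precision=4,suppress=True)
def KD(n):
    p=ctrl.camera_params(n); return np.array([[p['fx'],0,p['cx']],[0,p['fy'],p['cy']],[0,0,1]]),p['D'],p['pose']
def ray(n,uv):
    K,D,T=KD(n); u=cv2.undistortPoints(np.float64(uv).reshape(-1,1,2),K,D).reshape(-1,2)
    d=np.c_[u[:,0],-u[:,1],-np.ones(len(u))]@T[:3,:3].T
    return T[:3,3],d
def onz(n,uv,z):
    o,d=ray(n,uv); return o+d*((z-o[2])/d[:,2])[:,None]
def proj(n,X):
    K,D,T=KD(n); c=(np.reshape(X,(-1,3))-T[:3,3])@T[:3,:3]*[1,-1,-1]
    return cv2.projectPoints(c,np.zeros(3),np.zeros(3),K,D)[0].reshape(-1,2)
def circ(P):
    A=np.c_[2*P[:,:2],np.ones(len(P))]; s=np.linalg.lstsq(A,(P[:,:2]**2).sum(1),rcond=None)[0]
    return s[0],s[1],np.sqrt(s[2]+s[0]**2+s[1]**2)
def robfit(P,it=6,tol=.004):
    for _ in range(it):
        c=circ(P); r=np.abs(np.hypot(P[:,0]-c[0],P[:,1]-c[1])-c[2]); P=P[r<max(tol,np.median(r)*1.5)]
    return np.array(c),len(P)
def tri(ua,ub):
    (o1,d1),(o2,d2)=ray('top',ua),ray('scene',ub); d1,d2=d1[0],d2[0]
    s=np.linalg.lstsq(np.c_[d1,-d2],o2-o1,rcond=None)[0]; a,b=o1+d1*s[0],o2+d2*s[1]
    return (a+b)/2,np.linalg.norm(a-b)
E
python3 - <<'E'
from h import *
im=cv2.imread('pics/top0.png'); hsv=cv2.cvtColor(im,cv2.COLOR_BGR2HSV)
for n,(u,v) in dict(tray=(260,255),tmat=(361,240),cmat=(352,186),crock=(266,190),cr2=(284,203),tape=(418,201),tray2=(260,285)).items(): print(n,hsv[v,u])
m=((hsv[...,0]>5)&(hsv[...,0]<28)&(hsv[...,1]>60)&(hsv[...,2]>70)).astype(np.uint8)
m[:, :210]=0; m[:,440:]=0; m[:150]=0; m[320:]=0
m=cv2.morphologyEx(m,cv2.MORPH_OPEN,np.ones((3,3)))
for c in cv2.findContours(m,cv2.RETR_EXTERNAL,cv2.CHAIN_APPROX_NONE)[0]:
    if cv2.contourArea(c)<300: continue
    p=c.reshape(-1,2)
    for z in(.001,.032):print(p.mean(0),z,robfit(onz('top',p,z)))
a=cv2.resize(im[130:220,235:335],None,fx=4,fy=4,interpolation=2)
s=cv2.imread('pics/scene0.png')[130:250,220:340]; b=cv2.resize(s,None,fx=3,fy=3,interpolation=2)
cv2.imwrite('pics/z0.png',np.hstack([a,b]))
E
```

```text
tray [ 17 100 222]
tmat [ 18 110 222]
cmat [ 18 107 225]
crock [ 60   6 130]
cr2 [ 60   2 215]
tape [60  4 61]
tray2 [ 17  99 219]
[259.5348 254.5826] 0.001 (array([0.4379, 0.1739, 0.1226]), 230)
[259.5348 254.5826] 0.032 (array([0.4349, 0.1706, 0.1201]), 230)
[425.6604 203.4969] 0.001 (array([ 0.5813, -0.3235,  0.0605]), 65)
[425.6604 203.4969] 0.032 (array([ 0.5755, -0.3166,  0.0592]), 65)
[357.4267 230.048 ] 0.001 (array([ 0.4778, -0.1288,  0.1802]), 62)
[357.4267 230.048 ] 0.032 (array([ 0.474 , -0.1258,  0.1765]), 62)
```

View pics/z0.png

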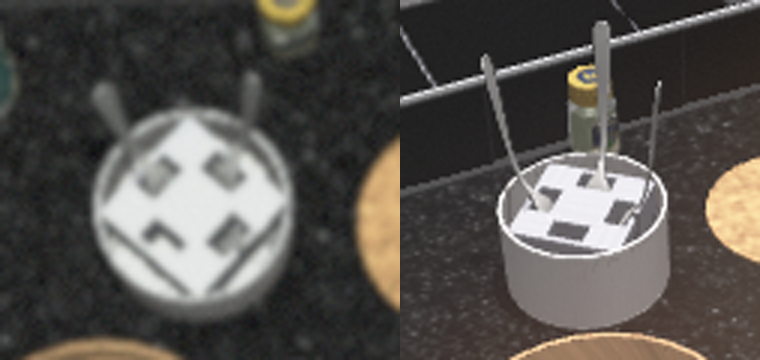

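```bash
python3 - <<'E'
from h import *
im=cv2.imread('pics/top0.png'); hsv=cv2.cvtColor(im,cv2.COLOR_BGR2HSV)
m=((hsv[...,0]>5)&(hsv[...,0]<28)&(hsv[...,1]>60)&(hsv[...,2]>70)).astype(np.uint8)
m[:,:305]=0;m[:,408:]=0;m[:150]=0;m[305:]=0
p=max(cv2.findContours(m,cv2.RETR_EXTERNAL,cv2.CHAIN_APPROX_NONE)[0],key=cv2.contourArea).reshape(-1,2)
print('cmat',robfit(onz('top',p[p[:,1]<209],.001)))
q=p[(p[:,1]>218)&(p[:,1]<258)]; print('tmat',robfit(onz('top',q,.001)))
m=((hsv[...,1]<50)&(hsv[...,2]>105)).astype(np.uint8)
m[:,:245]=0;m[:,325:]=0;m[:150]=0;m[225:]=0
m=cv2.morphologyEx(m,cv2.MORPH_OPEN,np.ones((5,5)))
p=max(cv2.findContours(m,cv2.RETR_EXTERNAL,cv2.CHAIN_APPROX_NONE)[0],key=cv2.contourArea).reshape(-1,2)
q=p[p[:,1]<192]; print('crock',robfit(onz('top',q,.084),tol=.003))
a=cv2.resize(im[140:215,250:325],None,fx=8,fy=8,interpolation=2)
cv2.imwrite('pics/z1.png',a)
E
```

```text
cmat (array([ 0.6414, -0.114 ,  0.088 ]), 127)
tmat (array([ 0.4232, -0.1323,  0.1324]), 82)
crock (array([0.6377, 0.095 , 0.0719]), 37)
```

View pics/z1.png

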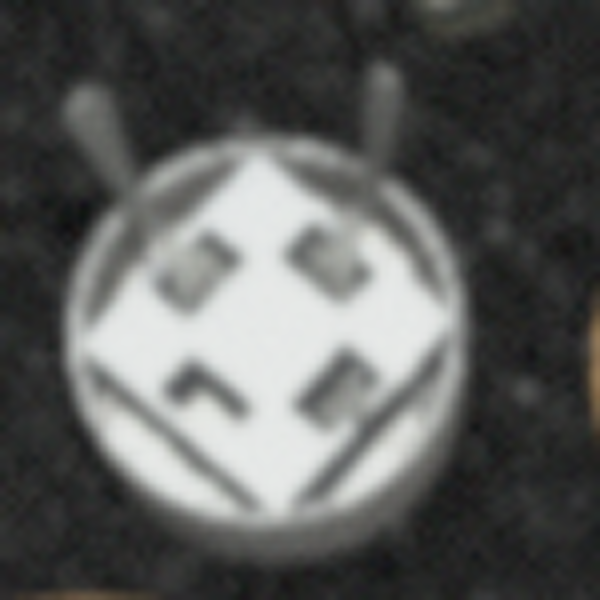

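```bash
python3 - <<'E'
from h import *
S=dict(L=(248.3,149.3),M=(287,138.3),R=(306,157.7));T=dict(A=(261.2,151.9),B=(297.9,148.8),C=(280.6,154.8))
for t in T:
  for s in S: print(t,s,*tri(T[t],S[s]))
# slots predicted, slot tops z=.08
uv=np.array([(197,270),(330,260),(207,392),(340,390)])/8.+[250,140]
print(onz('top',uv,.08))
R=lambda a,h:(a,h)
# test IK: horizontal-ish approach at handle, azimuth phi, pitch down th; roll keeps jaw horizontal
for th in(0,20,40):
  ok=[]
  for az in range(-180,180,15):
    a=np.radians(az);t=np.radians(th);y=np.array([np.cos(a)*np.cos(t),np.sin(a)*np.cos(t),-np.sin(t)])
    for s in(1,-1):
      x=s*np.array([-np.sin(a),np.cos(a),0]);z=np.cross(x,y)
      g=np.array([.638,.095,.19])+.019*y
      if ctrl.ik(g,np.c_[x,y,z]) is not None: ok.append((az,s))
  print(th,ok)
E
```

```text
A L [0.6946 0.1458 0.2136] 0.0031284595236276214
A M [0.6562 0.1033 0.2633] 0.08254468554905704
A R [0.6515 0.087  0.2175] 0.13621086208118582
B L [0.7293 0.0897 0.1752] 0.09420050218375456
B M [0.6998 0.0445 0.2125] 0.0005209058593274231
B R [0.7039 0.0227 0.1507] 0.05506868775442433
C L [0.6992 0.1182 0.2005] 0.05488387523639474
C M [0.6666 0.0749 0.2426] 0.03461530186621893
C R [0.6663 0.0561 0.1889] 0.0879869145234897
[[0.6662 0.1187 0.08  ]
 [0.6685 0.0694 0.08  ]
 [0.6198 0.1157 0.08  ]
 [0.619  0.0668 0.08  ]]
0 [(-135, 1), (-135, -1), (-120, 1), (-120, -1), (-105, 1), (-105, -1), (-30, 1), (-30, -1), (-15, 1), (-15, -1), (0, 1), (0, -1), (15, 1), (15, -1), (30, 1), (30, -1), (45, 1), (45, -1), (60, 1), (60, -1), (75, 1), (75, -1), (90, 1), (90, -1), (105, 1), (105, -1), (120, 1), (120, -1), (135, 1), (135, -1), (150, 1), (150, -1)]
20 [(-180, 1), (-180, -1), (-165, 1), (-165, -1), (-150, 1), (-150, -1), (-135, 1), (-135, -1), (-120, 1), (-120, -1), (-105, 1), (-105, -1), (-90, 1), (-90, -1), (-75, 1), (-75, -1), (-30, 1), (-30, -1), (-15, 1), (-15, -1), (0, 1), (0, -1), (15, 1), (15, -1), (30, 1), (30, -1), (45, 1), (45, -1), (60, 1), (60, -1), (75, 1), (75, -1), (90, 1), (90, -1), (105, 1), (105, -1), (120, 1), (120, -1), (135, 1), (135, -1), (150, 1), (150, -1), (165, 1), (165, -1)]
40 [(-180, 1), (-180, -1), (-165, 1), (-165, -1), (-150, 1), (-150, -1), (-135, 1), (-135, -1), (-120, 1), (-120, -1), (-105, 1), (-105, -1), (-90, 1), (-90, -1), (-75, 1), (-75, -1), (-60, 1), (-60, -1), (-45, 1), (-45, -1), (-15, 1), (-15, -1), (0, 1), (0, -1), (15, 1), (15, -1), (30, 1), (30, -1), (45, 1), (45, -1), (60, 1), (60, -1), (75, 1), (75, -1), (90, 1), (90, -1), (105, 1), (105, -1), (120, 1), (120, -1), (135, 1), (135, -1), (150, 1), (150, -1), (165, 1), (165, -1)]
```

Handle ends triangulated: fork 1 at (.695,.146,.214) and fork 2 at (.700,.045,.213). Fork 3 is in the lower-right slot and looks end-on from above. All three lean radially outward. First I'll drag the tray with the open fingers inside its leading wall, stopping short to measure.

```bash
cat >> h.py <<'E'
def down(d,th=0.):
    "tool down, jaw x perpendicular to horizontal dir d (az deg)"
    a=np.radians(d); x=np.array([-np.sin(a),np.cos(a),0]); y=np.array([0,0,-1.])
    R=np.c_[x,y,np.cross(x,y)]; R2=R*[-1,1,-1]
    return R,R2
def best(p,Rs):
    c=[(np.abs(np.array(ctrl.ik(p,R))-ctrl.current_q()).max(),i) for i,R in enumerate(Rs) if ctrl.ik(p,R) is not None]
    return Rs[min(c)[1]]
def snap(tag):
    o=[]
    for n in("top","scene"):
        im=ctrl.read_camera(n); cv2.imwrite(f"pics/{n}_{tag}.png",im); o.append(im)
    return o
E
python3 - <<'E'
from h import *
tray=np.array([.435,.171]);mat=np.array([.423,-.132]);v=mat-tray;L=np.linalg.norm(v);d=v/L
az=np.degrees(np.arctan2(d[1],d[0]))
ctrl.move_l([.188,-.596,.36],vel=.2)
p=np.r_[tray+.05*d,.30]; R=best(p,down(az)); print(ctrl.ik(p,R))
ctrl.goto(p,R); ctrl.command_gripper(1.0)
print(ctrl.move_l([*p[:2],.011],vel=.1,contact_N=4),ctrl.current_tool_pos())
print(ctrl.move_l([*(tray+.095*d),.011],vel=.03,contact_N=1.5),(ctrl.current_tool_pos()[:2]-tray)@d,ctrl.current_contact_force(),ctrl.current_t())
q=mat+(.070-.02)*d
ctrl.move_l([*q,.011],vel=.06); print(ctrl.current_tool_pos(),ctrl.current_contact_force(),ctrl.current_t())
snap('t1')
E
```

```text
[ 7.9995  8.9804 92.7229 -0.     78.2967 10.2675]
False [0.4331 0.1211 0.0112]
True 0.07890549573055777 [ 0.1089 -0.013  -0.0614] 7.875
[ 0.421  -0.1819  0.011 ] [ 0.0934  2.8536 -1.6351] 12.6083
```

View pics/top_t1.png

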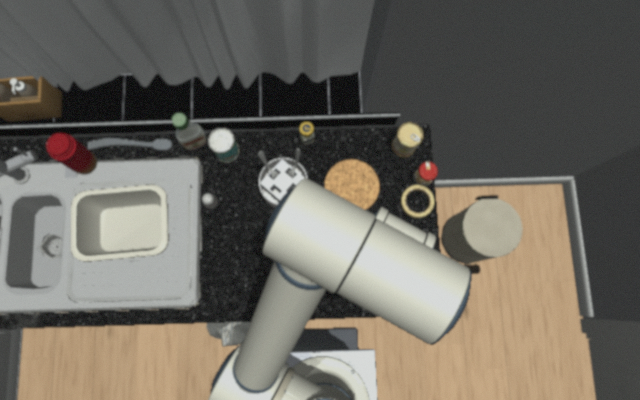

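```bash
python3 - <<'E'
from h import *
p=ctrl.current_tool_pos(); R=ctrl.current_eef_rot()
ctrl.move_l([p[0],p[1]+.02,.011]);ctrl.move_l([p[0],p[1]+.02,.3],vel=.2)
q=ctrl.current_q(); q[0]-=75; ctrl.movej(q); print(ctrl.current_t())
t,s=snap('t2')
for n,im in(('top',t),('scene',s)):
    h=cv2.cvtColor(im,cv2.COLOR_BGR2HSV); 
cv2.imwrite('pics/t2.png',np.vstack([cv2.resize(t[140:320,220:440],None,fx=2.6,fy=2.6)[:,:570]]))
E
```

```text
16.5667
```

View pics/t2.png

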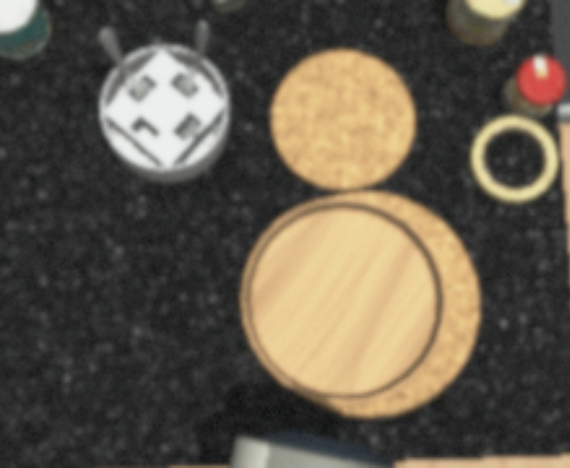

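```bash
cat >> h.py <<'E'
def ring(im,c,r0=(.095,.118),z=.02):
    "fit tray's dark inner ring in top image: darkest pixel along rays from approx centre"
    g=cv2.GaussianBlur(im,(0,0),.7).astype(float).sum(2); P=[]
    for a in np.radians(np.arange(0,360,3)):
        rr=np.arange(r0[0],r0[1],.0005); X=np.c_[c[0]+rr*np.cos(a),c[1]+rr*np.sin(a),np.full(len(rr),z)]
        uv=proj('top',X).astype(np.float32); v=cv2.remap(g.astype(np.float32),uv[None,:,0],uv[None,:,1],1)[0]
        P.append(X[v.argmin()])
    return robfit(np.array(P),tol=.003)
def cork(im,box,z=.001):
    h=cv2.cvtColor(im,cv2.COLOR_BGR2HSV); m=((h[...,0]>5)&(h[...,0]<28)&(h[...,1]>60)&(h[...,2]>100)).astype(np.uint8)
    k=np.zeros_like(m); k[150:300,210:408]=1; m*=k
    p=max(cv2.findContours(m,cv2.RETR_EXTERNAL,cv2.CHAIN_APPROX_NONE)[0],key=cv2.contourArea).reshape(-1,2)
    u0,v0,u1,v1=box; p=p[(p[:,0]>u0)&(p[:,0]<u1)&(p[:,1]>v0)&(p[:,1]<v1)]
    return robfit(onz('top',p,z),tol=.003)
E
python3 - <<'E'
from h import *
t0=cv2.imread('pics/top0.png');t=cv2.imread('pics/top_t2.png')
for z in(.006,.02,.032):
    print(z,ring(t0,(.435,.171),z=z),ring(t,(.423,-.103),z=z))
print(cork(t,(376,216,409,299)),cork(t,(365,216,409,299)))
print(cork(t,(300,150,409,208)))
E
```

```text
0.006 (array([0.4329, 0.1688, 0.1151]), 112) (array([ 0.4229, -0.1001,  0.1147]), 93)
0.02 (array([0.4321, 0.1673, 0.1138]), 106) (array([ 0.4232, -0.0986,  0.1133]), 98)
0.032 (array([0.435 , 0.171 , 0.1175]), 78) (array([ 0.4219, -0.0977,  0.1127]), 92)
(array([ 0.4231, -0.1326,  0.1307]), 92) (array([ 0.4231, -0.1328,  0.1305]), 96)
(array([ 0.6415, -0.1139,  0.0865]), 124)
```

```bash
python3 - <<'E'
from h import *
p=np.array([.423,-.16,.25]); R=best(p,down(-90)); 
ctrl.goto(p,R); ctrl.move_l([.423,-.17,.011],vel=.12,contact_N=5)
ctrl.move_l([.423,-.2168,.011],vel=.03); print(ctrl.current_tool_pos(),ctrl.current_contact_force())
ctrl.move_l([.423,-.19,.011]);ctrl.move_l([.423,-.19,.3],vel=.2)
q=ctrl.current_q(); q[0]-=65; ctrl.movej(q); print(ctrl.current_t())
t,s=snap('t3')
print(ring(t,(.423,-.131),z=.032))
print(onz('scene',[(306,157.7)],.213),onz('scene',[(306,157.7)],.205),onz('scene',[(296.7,201.7)],.08))
a=cv2.resize(t[140:215,250:325],None,fx=5,fy=5,interpolation=2);b=cv2.resize(s[130:250,230:330],(312,375),interpolation=2)
cv2.imwrite('pics/z3.png',np.hstack([a,b]))
E
```

```text
[ 0.423  -0.2168  0.011 ] [-0.1595  2.208  -0.7782]
26.2417
(array([ 0.4228, -0.1358,  0.1093]), 108)
[[0.5987 0.039  0.213 ]] [[0.6096 0.0342 0.205 ]] [[0.6118 0.0643 0.08  ]]
```

View pics/z3.png

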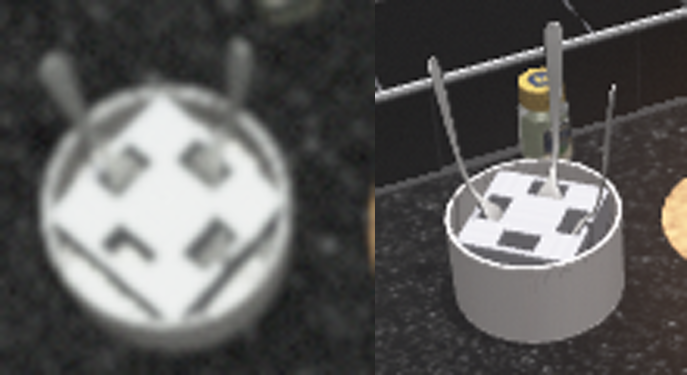

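```bash
python3 - <<'E'
from h import *
# R end in new scene crop: (612,88): x 230+(612-375)/3.12, y 130+88/3.125
for t in((292.4,188.6),(294,186),(291,191)): print(tri(t,(230+(612-375)/3.12,130+87/3.125)))
def gR(az,pitch):
    a,t=np.radians([az,pitch]);y=np.array([np.cos(a)*np.cos(t),np.sin(a)*np.cos(t),-np.sin(t)])
    x=np.array([-np.sin(a),np.cos(a),0]);R=np.c_[x,y,np.cross(x,y)]; return R,R*[-1,1,-1]
# lay feasibility: handle az psi, tool tilt back of 10..45 deg
c=np.array([.423,-.1335])
for til in(0,25,40):
  ok=[]
  for psi in range(-180,180,15):
    a=np.radians(psi);t=np.radians(90-til);h=np.array([np.cos(a),np.sin(a),0])
    for R in gR(psi+180,90-til):
      g=np.r_[c,0.012]+.08*h; tcp=g+.019*R[:,1]
      q=ctrl.ik(tcp,R); q2=ctrl.ik(tcp+[0,0,.2],R)
      if q is not None and q2 is not None: ok.append((psi,R[2,2]>0 or R[2,0]>0))
  print(til,ok)
for nm,g,az,pits in(('f3',(.60,.041,.19),45,(0,10,20,30)),('f1',(.69,.141,.195),45,(40,50,60)),('f2',(.695,.048,.195),-45,(40,50,60))):
  for pt in pits:
    for k,R in enumerate(gR(az,pt)):
      tcp=np.array(g)+.019*R[:,1]; A=[ctrl.ik(tcp+b,R) is not None for b in(np.zeros(3),-.1*R[:,1],np.array([0,0,.15]),np.array([0,0,.24]))]; print(nm,pt,k,A)
E
```

```text
(array([0.5819, 0.0548, 0.2288]), np.float64(0.015559212790949755))
(array([0.5904, 0.0508, 0.2225]), np.float64(0.015066965750464628))
(array([0.5742, 0.0582, 0.2346]), np.float64(0.015830786023369695))
0 [(-180, np.False_), (-180, np.True_), (-165, np.False_), (-165, np.True_), (-150, np.False_), (-150, np.True_), (-135, np.False_), (-135, np.True_), (-120, np.False_), (-120, np.True_), (-105, np.False_), (-105, np.True_), (-90, np.False_), (-90, np.True_), (-75, np.False_), (-75, np.True_), (-60, np.False_), (-60, np.True_), (-45, np.False_), (-45, np.True_), (-30, np.False_), (-30, np.True_), (-15, np.False_), (-15, np.True_), (0, np.False_), (0, np.True_), (15, np.False_), (15, np.True_), (30, np.False_), (30, np.True_), (45, np.False_), (45, np.True_), (60, np.False_), (60, np.True_), (75, np.False_), (90, np.False_), (90, np.True_), (105, np.False_), (105, np.True_), (120, np.False_), (120, np.True_), (135, np.False_), (135, np.True_), (150, np.False_), (150, np.True_), (165, np.False_), (165, np.True_)]
25 [(-180, np.False_), (-180, np.True_), (-165, np.True_), (-150, np.Fals
[... 1338 characters left out ...]
), (120, np.False_), (120, np.True_)]
f3 0 0 [True, True, True, True]
f3 0 1 [True, True, True, True]
f3 10 0 [True, True, True, True]
f3 10 1 [True, True, True, True]
f3 20 0 [True, True, True, True]
f3 20 1 [True, True, True, True]
f3 30 0 [True, True, True, True]
f3 30 1 [True, True, True, True]
f1 40 0 [True, True, False, True]
f1 40 1 [True, True, True, True]
f1 50 0 [False, True, True, True]
f1 50 1 [True, True, True, True]
f1 60 0 [True, True, True, True]
f1 60 1 [True, True, True, True]
f2 40 0 [True, True, True, True]
f2 40 1 [True, True, False, True]
f2 50 0 [True, True, True, True]
f2 50 1 [False, False, True, True]
f2 60 0 [True, True, True, True]
f2 60 1 [True, True, True, True]
```

```bash
cat >> h.py <<'E'
def gR(az,pitch,k=0):
    a,t=np.radians([az,pitch]);y=np.array([np.cos(a)*np.cos(t),np.sin(a)*np.cos(t),-np.sin(t)])
    x=np.array([-np.sin(a),np.cos(a),0]);R=np.c_[x,y,np.cross(x,y)]; return R*[-1,1,-1] if k else R
def pick(g,az,pitch,k,h,tip=.012,back=.10,op=.5):
    R=gR(az,pitch,k); g=np.array(g); tcp=g+tip*R[:,1]; h=np.array(h)/np.linalg.norm(h)
    pre=tcp-back*R[:,1]
    if pre[2]<.36: ctrl.goto([*pre[:2],.40],R)
    ctrl.command_gripper(op)
    ctrl.move_l(pre,vel=.2); print('in',ctrl.move_l(tcp,vel=.08,contact_N=4))
    p=ctrl.current_tool_pos(); ctrl.command_gripper(0.); print('width mm',ctrl.current_grip_width()*91)
    ctrl.move_l(p+.12*h,vel=.12); print('F',ctrl.current_contact_force(),'w',ctrl.current_grip_width()*91)
    q=p+.12*h; ctrl.move_l([q[0],q[1],p[2]+.25],vel=.2); print('w',ctrl.current_grip_width()*91,ctrl.current_t())
E
python3 - <<'E'
from h import *
l=np.radians(12)
pick((.599,.046,.192),45,10,0,(-.707*np.sin(l),-.707*np.sin(l),np.cos(l)))
print(ctrl.current_q())
t,s=snap('f3a'); cv2.imwrite('pics/f3a.png',cv2.resize(s[:,150:450],None,fx=1.4,fy=1.4))
E
```

```text
in False
width mm 15.206114511247465
F [-0.0485 -0.6824 -0.8772] w 15.635935368500828
w 15.75026144305785 34.775
[-39.81    16.2781 111.6211  85.1684  79.8062 143.062 ]
```

View pics/f3a.png

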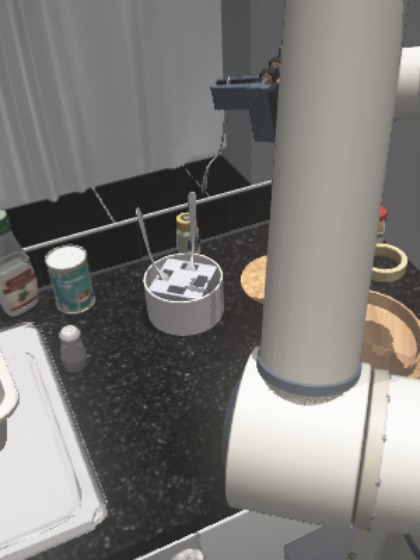

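```bash
cat >> h.py <<'E'
TR=np.array([.423,-.134])
def above(psi,til,k,off,m=.079,tip=.012,z=.22):
    R=gR(psi,90+til,k); a=np.radians(psi); h=np.array([np.cos(a),np.sin(a),0]); n=np.array([-h[1],h[0],0])
    g=np.r_[TR,z]+m*h+off*n; tcp=g+tip*R[:,1]
    print('q',np.array(ctrl.ik(tcp,R)),np.array(ctrl.ik(tcp-[0,0,z-.03],R))); return tcp,R
E
python3 - <<'E'
from h import *
print(ctrl.current_q())
tcp,R=above(0,22,0,-.027); ctrl.goto(tcp,R); print(ctrl.current_t(),ctrl.current_grip_width()*91)
t,s=snap('f3b'); cv2.imwrite('pics/f3b.png',np.hstack([cv2.resize(s[100:350,230:530],None,fx=1.33,fy=1.6),cv2.resize(t[130:330,260:460],(400,400))]))
E
```

```text
[-39.8139  16.3181 111.6214  85.1698  79.8111 143.0838]
q [ -19.6059   31.9141   75.4645   -7.2341   93.4308 -108.7117] [ -19.6059   44.9684   83.8893   -7.5894   72.127  -105.9348]
38.675 15.58728271589377
```

View pics/f3b.png

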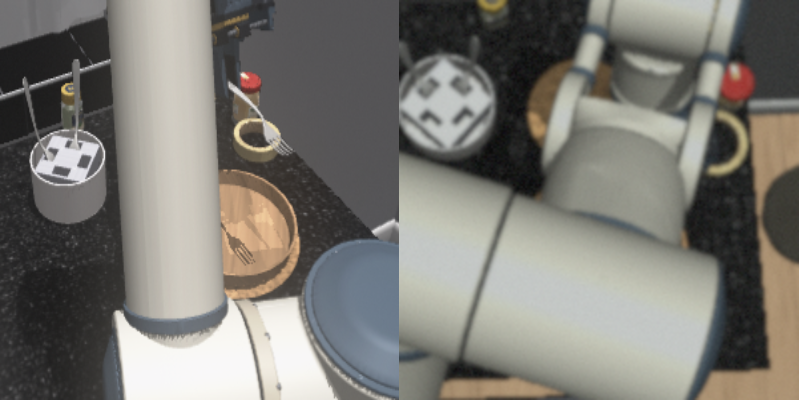

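```bash
cat >> h.py <<'E'
def lay(tcp,zg=.027,z0=.22,op=.28):
    print('down',ctrl.move_l(tcp-[0,0,z0-zg],vel=.12,contact_N=4),ctrl.current_tool_pos(),ctrl.current_grip_width()*91)
    ctrl.command_gripper(op); ctrl.sleep(.2); p=ctrl.current_tool_pos()
    ctrl.move_l([p[0],p[1],.32],vel=.2); print(ctrl.current_t())
E
python3 - <<'E'
from h import *
lay(ctrl.current_tool_pos())
t,s=snap('f3c')
h=np.array([.029,.027,.134])
pick((.691,.142,.194),45,52,1,h)
print(ctrl.current_q())
t,s=snap('f1a'); cv2.imwrite('pics/f1a.png',np.hstack([cv2.resize(s[60:360,200:500],(400,400)),cv2.resize(t[120:320,210:410],(400,400))]))
E
```

```text
down False [ 0.4978 -0.1611  0.0164] 15.470424299802989
42.7833
in False
width mm 15.478178085287594
F [ 0.0145  0.1941 -0.5264] w 15.230636553140071
w 15.751770360117275 50.25
[-4.3513 17.5031 71.9559 30.4967 66.9373 34.4531]
```

View pics/f1a.png

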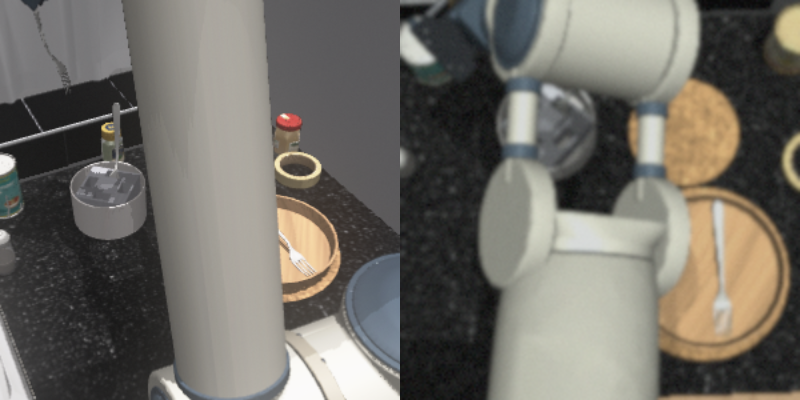

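```bash
python3 - <<'E'
from h import *
for n in('t3','f3c','f1a'):
    t=cv2.imread(f'pics/top_{n}.png')
    for c in((.423,-.134),(.423,-.15)):print(n,ring(t,c,z=.032,r0=(.098,.125)))
K=proj('top',[(.423,-.134,.032),(.502,-.161,.01),(.32,-.161,.01)]);print(K)
t=cv2.imread('pics/top_f1a.png'); a=cv2.resize(t[195:320,310:435],(600,600),interpolation=2)
cv2.imwrite('pics/a.png',a)
E
```

```text
t3 (array([ 0.4272, -0.1428,  0.1154]), 64)
t3 (array([ 0.4228, -0.1511,  0.1232]), 79)
f3c (array([ 0.4378, -0.1399,  0.1129]), 51)
f3c (array([ 0.438 , -0.1553,  0.1127]), 51)
f1a (array([ 0.4282, -0.1467,  0.1121]), 53)
f1a (array([ 0.4229, -0.1561,  0.1189]), 36)
[[362.5147 254.7847]
 [369.3715 229.0735]
 [372.6813 289.9792]]
```

View pics/a.png

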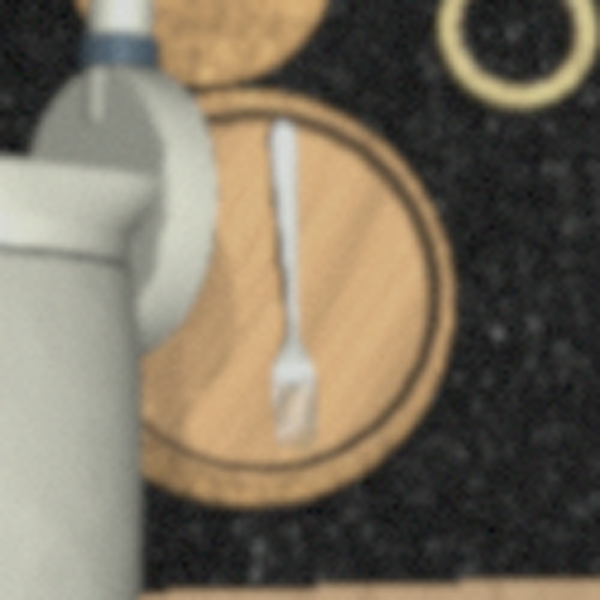

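```bash
sed -i 's/^TR=.*/TR=np.array([.423,-.139])/' h.py; python3 - <<'E'
from h import *
tcp,R=above(0,36,1,.027,m=.082)
q=np.array(ctrl.ik(tcp,R)); 
ctrl.goto(tcp,R); print(ctrl.current_grip_width()*91)
t,s=snap('f1b')
lay(tcp,zg=.034)
t,s=snap('f1c'); cv2.imwrite('pics/f1c.png',np.hstack([cv2.resize(s[60:360,200:500],(400,400)),cv2.resize(t[120:320,210:410],(400,400))]))
E
```

```text
q [-13.8116  39.2116  67.4918  -8.4999 108.3113  76.0631] [-13.8116  51.7551  74.0331  -8.0669  89.4219  78.8333]
15.532119480080711
down False [ 0.4983 -0.1121  0.0248] 15.682836273911029
55.8667
```

View pics/f1c.png

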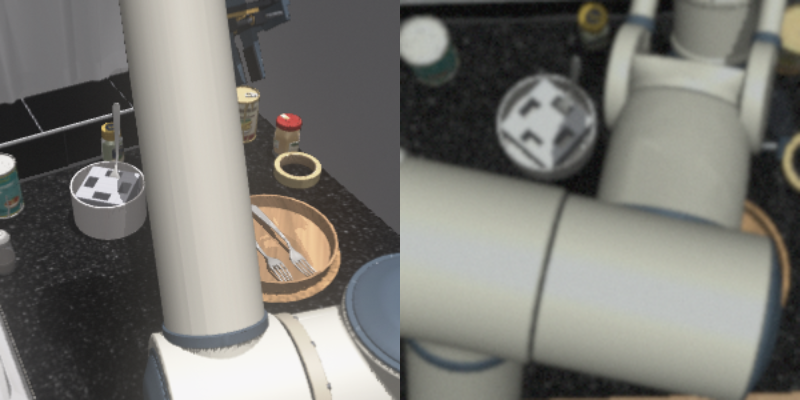

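```bash
python3 - <<'E'
from h import *
h=np.array([.0315,-.025,.1325])
pick((.695,.0485,.1915),-43,40,0,h)
print(ctrl.current_q())
t,s=snap('f2a'); cv2.imwrite('pics/f2a.png',np.hstack([cv2.resize(s[60:360,200:500],(400,400)),cv2.resize(t[120:320,260:460],(400,400))]))
E
```

```text
in False
width mm 15.184286490280535
F [ 0.2746 -0.3516 -0.1309] w 14.987364639131679
w 15.27473441578061 62.6
[ 15.1036  19.3632  77.0798 -47.558   61.7753 -16.7086]
```

View pics/f2a.png

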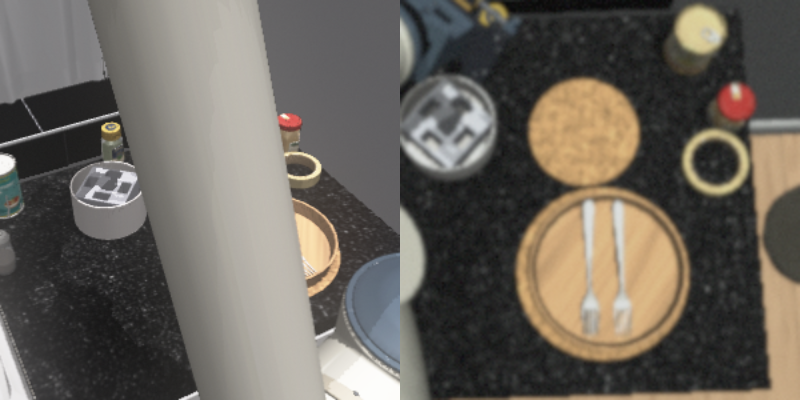

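```bash
python3 - <<'E'
from h import *
t=cv2.imread('pics/top_f2a.png')
for z in (.032,): print(ring(t,(.423,-.137),z=z,r0=(.105,.121)),ring(t,(.423,-.134),z=z,r0=(.105,.121)))
print(cork(t,(300,216,409,299)),cork(t,(300,150,409,208)))
tcp,R=above(0,23,0,.003,m=.081)
ctrl.goto(tcp,R); print(ctrl.current_grip_width()*91)
snap('f2b')
lay(tcp,zg=.038)
q=ctrl.current_q(); q[0]-=70; q[1]-=10; ctrl.movej(q); print(ctrl.current_t())
t,s=snap('f2c')
print(ring(t,(.423,-.137),z=.032,r0=(.105,.121)))
h=cv2.cvtColor(t,cv2.COLOR_BGR2HSV)
cv2.imwrite('pics/f2c.png',np.hstack([cv2.resize(s[100:340,200:440],(400,400)),cv2.resize(t[160:310,240:390] ,(400,400))]))
E
```

```text
(array([ 0.4231, -0.1359,  0.1094]), 92) (array([ 0.4231, -0.136 ,  0.1094]), 117)
(array([ 0.4228, -0.1321,  0.1305]), 190) (array([ 0.6413, -0.1139,  0.0859]), 122)
q [ -17.2989   32.1642   75.3688   -6.6928   94.4977 -106.5241] [ -17.2989   45.24     83.6868   -6.9691   73.2523 -103.9796]
15.674008108154846
down False [ 0.4996 -0.1361  0.0275] 15.463698458041
68.1167
70.25
(array([ 0.4231, -0.136 ,  0.1094]), 87)
```

View pics/f2c.png

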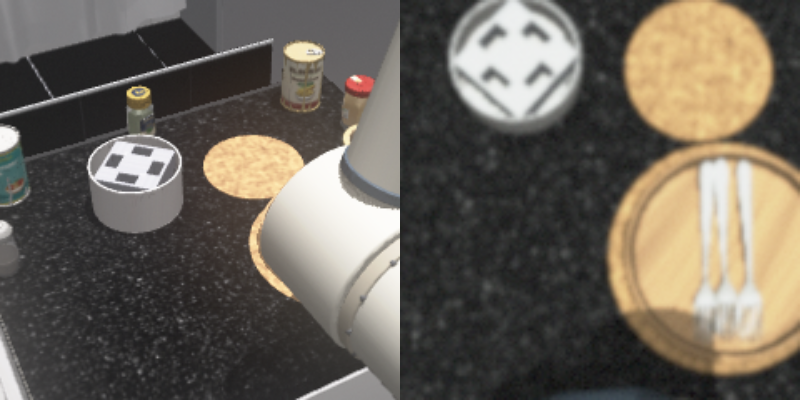

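```bash
python3 - <<'E'
from h import *
t0=cv2.imread('pics/top0.png');t=cv2.imread('pics/top_f2a.png')
for z in(.006,.015,.025,.032): print(z,ring(t0,(.4349,.1706),z=z,r0=(.103,.1165)),ring(t,(.423,-.136),z=z,r0=(.103,.1165)))
def prof(im,c,z=.032):
    g=im.astype(np.float32).sum(2)/3; rr=np.arange(.095,.128,.003); o=[]
    for a0 in (0,90,180,270):
        v=[]
        for a in np.radians(np.arange(a0-35,a0+36,5)):
            uv=proj('top',np.c_[c[0]+rr*np.cos(a),c[1]+rr*np.sin(a),np.full(len(rr),z)]).astype(np.float32)
            v.append(cv2.remap(g,uv[None,:,0],uv[None,:,1],1)[0])
        print(a0,np.mean(v,0).round().astype(int))
prof(t0,(.4349,.1706)); prof(t,(.423,-.136))
E
```

```text
0.006 (array([0.4335, 0.169 , 0.1146]), 106) (array([ 0.4251, -0.1385,  0.1113]), 118)
0.015 (array([0.4328, 0.1681, 0.1137]), 113) (array([ 0.4244, -0.1376,  0.1107]), 118)
0.025 (array([0.4319, 0.1673, 0.1128]), 109) (array([ 0.4237, -0.1365,  0.1099]), 119)
0.032 (array([0.432 , 0.1663, 0.1122]), 102) (array([ 0.423 , -0.1358,  0.1093]), 119)
0 [183 178 161 131 108 114 130 126  94  60  43]
90 [177 172 157 127 102 106 125 125  94  57  43]
180 [183 182 180 169 143 123 130 126  92  56  41]
270 [182 180 178 167 142 127 135 128  93  59  44]
0 [183 181 170 146 117 107 126 145 146 131 105]
90 [168 168 164 148 124 120 131 129 132 148 157]
180 [167 167 165 149 123 116 134 144 144 143 138]
270 [171 167 157 130  97  88 115 138 129  94  60]
```

```bash
python3 - <<'E'
from h import *
print('tin_a',onz('top',[(222,143)],.11),'salt',onz('top',[(208,198)],.09))
p=np.array([.423,-.066,.25]); R=best(p,down(90)); ctrl.goto(p,R); ctrl.command_gripper(1.)
print(ctrl.move_l([.423,-.066,.011],vel=.12,contact_N=4))
print(ctrl.move_l([.423,-.0535,.011],vel=.02,contact_N=1.5),ctrl.current_tool_pos())
ctrl.move_l([.423,-.0535,.011],vel=.02);print(ctrl.current_contact_force())
ctrl.move_l([.423,-.066,.011]);ctrl.move_l([.423,-.066,.25],vel=.2)
x=.6413
p=np.array([x,.188,.25]); R=best(p,down(-90)); ctrl.goto(p,R); print(ctrl.current_q(),ctrl.current_t())
t,s=snap('c0')
print(ctrl.move_l([x,.188,.03],vel=.1,contact_N=4))
print(ctrl.move_l([x,.13,.03],vel=.03,contact_N=1.5),ctrl.current_tool_pos())
ctrl.move_l([x,-.1139+.072+.02,.03],vel=.05); print(ctrl.current_contact_force(),ctrl.current_t())
ctrl.move_l([x,-.005,.03]);ctrl.move_l([x,.02,.3],vel=.2)
q=ctrl.current_q(); q[0]+=60; ctrl.movej(q); t,s=snap('c1')
cv2.imwrite('pics/c1.png',np.hstack([cv2.resize(s[100:340,200:440],(400,400)),cv2.resize(t[160:310,280:430] ,(400,400))]))
print(ring(t,(.423,-.134),z=.032,r0=(.105,.121)))
E
```

```text
tin_a [[0.7566 0.2697 0.11  ]] salt [[0.597  0.3131 0.09  ]]
False
True [ 0.4231 -0.0614  0.011 ]
[ 0.8199 -2.3366  0.6341]
[11.1391 30.2354 67.6416 -0.0182 82.1406 11.1894] 79.5
False
True [0.6413 0.1638 0.0297]
[ 0.4014  2.5021 -2.8309] 86.7917
(array([ 0.4225, -0.1284,  0.1096]), 120)
```

View pics/c1.png

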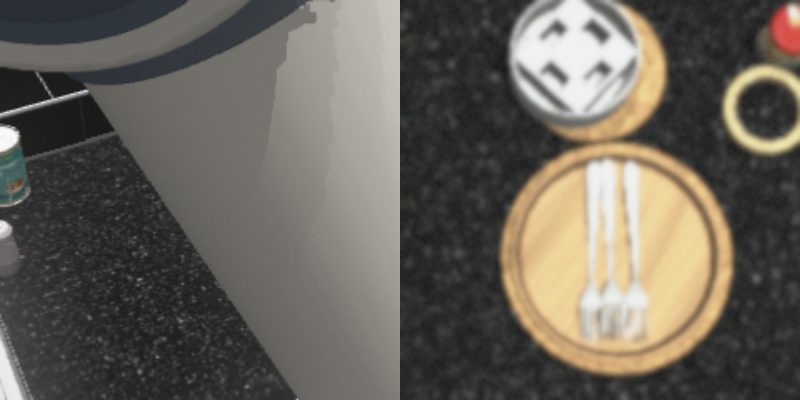

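```bash
cat >> h.py <<'E'
def crock(im,c):
    "outer rim fit: steepest bright->dark edge on far side arcs (top view), z=.084"
    g=cv2.GaussianBlur(cv2.cvtColor(im,cv2.COLOR_BGR2HSV)[...,1].astype(np.float32),(0,0),.7)
    g2=cv2.GaussianBlur(im.astype(np.float32).sum(2),(0,0),.7); P=[]
    rr=np.arange(.062,.085,.0005)
    for a in np.radians(np.arange(-60,110,3)):
        X=np.c_[c[0]+rr*np.cos(a),c[1]+rr*np.sin(a),np.full(len(rr),.084)]; uv=proj('top',X).astype(np.float32)
        v=cv2.remap(g-g2*.3,uv[None,:,0],uv[None,:,1],1)[0]; P.append(X[np.gradient(v)[3:-3].argmax()+3])
    P=np.array(P); 
    from scipy.optimize import least_squares
    s=least_squares(lambda q:np.hypot(P[:,0]-q[0],P[:,1]-q[1])-.072,c,loss='soft_l1',f_scale=.001); return s.x
def slots(im,box):
    "mean of the dark slot blobs at z=.08"
    u0,v0,u1,v1=box; g=cv2.resize(im[v0:v1,u0:u1],None,fx=8,fy=8,interpolation=2).sum(2)//3
    return g
E
python3 - <<'E'
from h import *
for n,c in(('t2',(.641,.094)),('f2c',(.641,.094)),('c1',(.6413,-.0925))):
    print(n,crock(cv2.imread(f'pics/top_{n}.png'),c))
t=cv2.imread('pics/top_c1.png'); print(proj('top',[(.6413,-.0925,.084),(.6413,-.0925,.08)]))
cv2.imwrite('pics/c1z.png',cv2.resize(t[150:215,310:390],(640,520),interpolation=2))
E
```

```text
t2 [0.6459 0.0962]
f2c [0.6464 0.096 ]
c1 [ 0.6446 -0.0892]
[[346.3237 179.4147]
 [346.2381 179.7357]]
```

View pics/c1z.png

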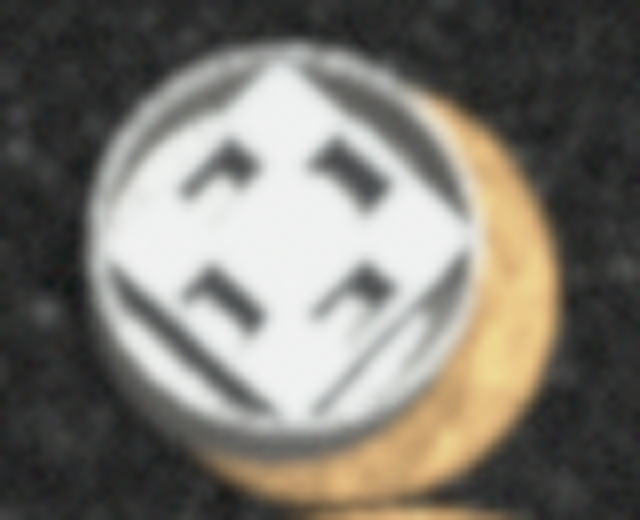

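```bash
python3 - <<'E'
from h import *
x=.6413
p=np.array([x,.01,.25]); R=best(p,down(-90)); ctrl.goto(p,R); ctrl.move_l([x,.01,.03],vel=.12,contact_N=4)
ctrl.move_l([x,-.046,.03],vel=.03); print(ctrl.current_tool_pos(),ctrl.current_contact_force())
ctrl.move_l([x,-.02,.03]);ctrl.move_l([x,.02,.3],vel=.2)
q=ctrl.current_q(); q[0]+=60; ctrl.movej(q); t,s=snap('c2'); print(ctrl.current_t())
print(crock(t,(.6413,-.1139)),ring(t,(.423,-.131),z=.032,r0=(.105,.121)),proj('top',[(.6413,-.1139,.084),(.6413,-.1139,.0),(.423,-.1325,0),(.423,-.1325,.032)]))
cv2.imwrite('pics/c2.png',cv2.resize(t[150:305,310:415],(528,780)[:2],interpolation=2)[:,:][:780])
cv2.imwrite('pics/c2.png',cv2.resize(t[150:300,300:420],(480,600),interpolation=2))
E
```

```text
[ 0.6412 -0.0458  0.03  ] [0.0241 5.4916 1.004 ]
101.5167
[ 0.6449 -0.1132] (array([ 0.4226, -0.1278,  0.1093]), 120) [[353.576  179.1922]
 [351.4859 185.6052]
 [361.0136 255.7459]
 [362.0088 254.801 ]]
```

The picture limit is reached, so the last checks are numeric. I'll compare the tray's rim profile with the initial reference, then check the bystanders and fork pixels.

```bash
python3 - <<'E'
from h import *
t0=cv2.imread('pics/top0.png');t=cv2.imread('pics/top_c2.png')
def mins(im,c,z=.032):
    g=cv2.GaussianBlur(im,(0,0),.6).astype(np.float32).sum(2); rr=np.arange(.1,.1155,.0003); o=[]
    for a0 in(0,90,180,270):
        v=[]
        for a in np.radians(np.arange(a0-30,a0+31,3)):
            uv=proj('top',np.c_[c[0]+rr*np.cos(a),c[1]+rr*np.sin(a),np.full(len(rr),z)]).astype(np.float32)
            v.append(cv2.remap(g,uv[None,:,0],uv[None,:,1],1)[0])
        v=np.mean(v,0); w=np.clip(v.max()-v-.5*np.ptp(v),0,None); o.append((w*rr).sum()/w.sum())
    return np.array(o)
print('t0',mins(t0,(.4349,.1706)),'now',mins(t,(.423,-.1325)))
# bystanders & forks: image difference
d=cv2.absdiff(cv2.GaussianBlur(t0,(0,0),1.5),cv2.GaussianBlur(t,(0,0),1.5)).max(2)
for n,(u,v,r) in dict(tin_b=(407,140,22),jar=(427,172,14),tape=(418,201,20),tin_a=(223,146,22),salt=(208,200,10)).items(): print(n,d[v-r:v+r,u-r:u+r].max(),(d[v-r:v+r,u-r:u+r]>40).sum())
h=cv2.cvtColor(t,cv2.COLOR_BGR2HSV); m=((h[...,1]<50)&(h[...,2]>140)).astype(np.uint8)
m[:217]=0;m[298:]=0;m[:,:318]=0;m[:,405:]=0
uv=np.argwhere(m)[:,::-1]; P=onz('top',uv,.012); r=np.hypot(P[:,0]-.423,P[:,1]+.1325); print('fork px',len(uv),'max r',r.max(),P.min(0),P.max(0))
E
```

```text
t0 [0.1092 0.109  0.1115 0.1114] now [0.1092 0.1128 0.1096 0.1049]
tin_b 19 0
jar 19 0
tape 18 0
tin_a 16 0
salt 22 0
fork px 1038 max r 0.11141817805506317 [ 0.3306 -0.1618  0.012 ] [ 0.5339 -0.0865  0.012 ]
```

```bash
python3 - <<'E'
from h import *
p=np.array([.423,.02,.25]); R=best(p,down(-90)); ctrl.goto(p,R); ctrl.move_l([.423,.02,.012],vel=.12,contact_N=4)
print(ctrl.move_l([.423,-.03,.012],vel=.02,contact_N=1.5)); c=ctrl.current_tool_pos(); print(c)
ctrl.move_l([.423,c[1]-.0028,.012],vel=.02); print(ctrl.current_contact_force())
ctrl.move_l([.423,c[1]+.03,.012]);ctrl.move_l([.423,.03,.3],vel=.2)
q=ctrl.current_q(); q[0]+=70; ctrl.movej(q); t,s=snap('e1'); print(ctrl.current_t())
def mins(im,c,z=.032):
    g=cv2.GaussianBlur(im,(0,0),.6).astype(np.float32).sum(2); rr=np.arange(.1,.1155,.0003); o=[]
    for a0 in(0,90,180,270):
        v=[]
        for a in np.radians(np.arange(a0-30,a0+31,3)):
            uv=proj('top',np.c_[c[0]+rr*np.cos(a),c[1]+rr*np.sin(a),np.full(len(rr),z)]).astype(np.float32)
            v.append(cv2.remap(g,uv[None,:,0],uv[None,:,1],1)[0])
        v=np.mean(v,0); w=np.clip(v.max()-v-.5*np.ptp(v),0,None); o.append((w*rr).sum()/w.sum())
    return np.array(o)
print(mins(t,(.423,-.1325)),ring(t,(.423,-.1325),z=.032,r0=(.105,.121)),crock(t,(.6413,-.1139)))
h=cv2.cvtColor(t,cv2.COLOR_BGR2HSV); m=((h[...,1]<50)&(h[...,2]>140)).astype(np.uint8)
m[:217]=0;m[298:]=0;m[:,:318]=0;m[:,405:]=0
m=cv2.morphologyEx(m,cv2.MORPH_OPEN,np.ones((2,2)))
for c in cv2.findContours(m,cv2.RETR_EXTERNAL,cv2.CHAIN_APPROX_NONE)[0]:
    if cv2.contourArea(c)>15: P=onz('top',c.reshape(-1,2),.012); print(cv2.contourArea(c),P.min(0)[:2],P.max(0)[:2],np.hypot(P[:,0]-.423,P[:,1]+.1325).max())
E
```

```text
True
[ 0.4231 -0.0058  0.0119]
[1.0224 2.174  1.0836]
111.1583
[0.1085 0.1113 0.1103 0.1074] (array([ 0.4219, -0.1305,  0.1093]), 119) [ 0.645  -0.1133]
973.5 [ 0.3288 -0.1674] [ 0.5305 -0.0924] 0.10754429285500991
```

```bash
python3 - <<'E'
from h import *
ctrl.sign_off(); print(ctrl.current_t())
E
```

```text
the job is handed in; nothing more can be done
the job is handed in; nothing more can be done
```

The job is done and handed in at about 111 s of the 210 s. The tray went onto the big mat first. I then pulled the three forks out of the crock one at a time and laid them flat in the tray (the fourth slot was empty). Last, I slid the empty crock onto the small mat. Tray and crock were only ever slid.

**Last checks, from camera images and measurements:**
- **Tray:** it is about 1 mm from the mat centre when compared with how its rim looked at the start. It had sat up to about 5 mm off during the job, so I nudged it twice after the forks were in. A second fit of the dark inner ring, which reads a little off to one side, puts it about 2 mm off.
- **Forks:** all three are inside the rim, with their farthest point about 108 mm from the centre. They lie side by side and two of them are touching.
- **Crock:** it is empty, and within 1 mm of the mat centre left to right. Front to back, two checks disagree. A fit of the far rim puts it 3–4 mm too far back, while my reading of the whole rim in an earlier picture, before the last push, put it within 1 mm. The fit had also read too far back earlier, so I left the crock where it was.
- **Other things:** the tins, salt, jar and tape showed no change in the top view at about 101 s, just before the last tray nudge.

I had used up the pictures I could view, so the final state after the last crock push and tray nudge was checked by numbers only. I saw no sign of the possible tray knock or grip slackening.

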